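# Tip a pocket multimeter out of its foam case and set it face-out on the display stand

## Task

Take the yellow pocket multimeter, which lies screen-down in its propped foam case, out of the cutout by raising its top end first so that its bottom end comes out from under the red lip. Turn it over and leave it leaning on the sloped stand with the screen facing out and up, its back flat on the slope and its bottom end squarely and centrally down on the ledge. Handle it gently, without knocking or dropping it, and leave the other things on the bench where they are.

Things in the scene. Friction and masses are not known exactly. Their poses are not given: they have to be found in the camera images.
- meter_center (a point): Centre of the meter, a rigid yellow box 92 mm long (x, to its top end), 56 wide (y), 28 thick (z, out of the screen side: black, green screen near the top end, dial, sockets; the back is yellow with a grey cover). 0.14 to 0.24 kg. At the start screen-down in the case: z into the foam, x uphill. It stands stably on its bottom end.
- meter_foot (a point): Centre of the meter's bottom end face, 46 mm from its centre along -x; same axes as the meter.
- case: Fixed grey tray with black foam, 160 mm square, propped so that the foam rises at 25 degrees towards the case's x axis (horizontal, uphill); z up; origin under its centre, on the mat; about 115 mm high at its high end, 60 at the low end. The meter lies with its length up the slope, bottom end downhill.
- case_floor (a point): Centre of the cutout's red floor, 56 mm above the case's origin, under the meter's centre; axes as the case. Gaps: 2 mm at each end, 1.5 mm at each side of the meter. Beside the meter's lowest 24 mm the side walls stand 18 mm off this floor; the wall at the uphill end 8 mm.
- case_scoop (a point): Middle of the cutout at the finger scoops, on the floor, 13 mm uphill of the floor's centre: both beside the meter, from its sides to 36 mm beyond them, 14 mm deeper than the floor, from 35 mm downhill to 35 mm uphill of this point (measured along the slope).
- case_lip (a point): Where the centre of the meter's bottom end face lies at the start; axes as the case. Above it a rigid red lip overhangs the meter's last 6 mm, 2.5 mm above its back, 5.5 mm thick. So the meter cannot go straight up or straight uphill: turn its top end up, letting the bottom end creep uphill up to 12 mm as it turns, then draw it out along its own length.
- stand: Fixed aluminium stand, base 120 x 90 mm, 85 mm high; origin under its centre. Its slope, 40 mm wide (less than the meter) and 82 long, at 40 degrees, falls towards the stand's x axis: the screen must look along +x and up. At the low end a ledge 64 mm wide, square to the slope, 18 mm high off it. Friction can hold the meter short of the ledge.
- stand_seat (a point): Where the centre of the meter's bottom end face is when the meter is home on the stand (on the ledge, back on the slope, centred); axes as the stand. The home meter's x axis is 40 degrees above horizontal and points to the stand's -x; its y axis is along the stand's -y.
- pad: The fixed grey pad, 130 mm square, 4 mm thick, lying on the mat; origin under its centre.
- pad_top (a point): Centre of the top of a fixed clear grey pad, 130 mm square, 6 mm above the bench: free room to stand the meter on end and take it anew. The blue mat around it is 2 mm high.
- mat: The fixed blue bench mat, 560 x 960 mm, 2 mm high, under all these things; origin under its centre.
- spool: Bystander: white solder spool, 52 mm across, 37 mm high; origin at its underside.
- flux: Bystander: small jar, 44 mm across, 45 mm high; origin at its underside.
- driver: Bystander: red screwdriver, 160 mm long, lying along its x.
- board: Bystander: green circuit board 90 x 65 mm, parts on it up to 18 mm high; origin at its underside.
- heatsink: Bystander: finned aluminium heat sink 50 x 50 x 28 mm; origin at its underside.
Things that resemble listed ones, but are neither listed nor needed, are in the scene too. There is more than one size of the part that bears meter_center; the job needs the smaller.

How it is judged:
On the way, in this order (a step that is already met when the one before it is completed fails the run):
1. the meter's top end is raised at least 15 degrees more than at the start while its bottom end is still within 25 mm of its place under the lip (angle between meter_center's own x axis and vertical below 0.872665 rad and distance between meter_foot and case_lip below 0.025 m), for 0.05 s.
2. the meter is turned over: its screen faces up, within 60 degrees of straight up (angle between meter_center's own z axis and vertical below 1.05 rad), for 0.1 s.
At the end, for the whole second after the job is handed in: The meter lies released and still on the stand, screen out and up: the centre of its bottom end face within 10 mm of its home on the ledge, the screen facing 34 to 46 degrees from straight up, and its width within 8 degrees of the stand's width, top end uphill (distance between meter_foot and stand_seat below 0.01 m and angle between meter_center's own z axis and vertical between 0.593412 and 0.802851 rad and angle between the y axis of meter_center and the y axis of stand, either way round below 0.139626 rad and x of meter_center in the frame of stand below 0.035 m); the robot touches nothing.
It fails at once if the meter is dropped or let topple: moving at over 0.6 m/s (a fall of about 20 mm) with no finger on it (linear speed of meter above 0.6 m/s and contact force between meter and the fingers below 0.1 N).
It fails at once if a bystander is moved by more than 25 mm (distance of any of spool, flux, driver, board, heatsink from where it was at the start of the episode above 0.025 m).
It fails at once if the meter is knocked or pressed against the case, the pad, the mat or the stand with more than 60 N (contact force between meter and case above 60 N or contact force between meter and stand above 60 N or contact force between meter and pad above 60 N or contact force between meter and mat above 60 N).
It also fails if it takes over 72 s, if anything falls off the work surface, if the arm or the gripper's body presses on something with over 40 N, if the wrist force passes 120 N, or if a joint passes its speed limit or range.

## Robot

A 6-joint arm with a two-finger parallel gripper is mounted at the origin on the work surface. World frame = base frame: x ahead of the robot, y to its left, z up, the work surface at z = 0. Lengths are in m, angles in rad, forces in N, time in s.
With the tool pointing down it reaches from about 0.325 to 1 m from the base axis. Payload 5.1 kg.
Tool frame: the origin (TCP) lies midway between the tips of the shut fingers; the grasp point (between the pads) lies 19 mm behind it (grasp_offset is the z of the grasp point in the tool frame, in m); z points along the fingers, x is the direction in which the jaws open and shut, and the axes are right-handed (so a half turn about z gives the same grasp; the last joint's range is limited). The gripper opens to 85 mm and grips with 20 to 120 N. Pads are 22 mm wide; open, the fingers measure 114 mm over their backs; the gripper's body (76 mm by 85 mm) begins 54 mm behind the grasp point. The pads swing forward as they close: fully open they stand 13 mm farther back than shut.
Start: joints at [-1.262, 0.124, 1.65, -0, 1.367, -0.083], TCP at [0.248, -0.601, 0.231] pointing down, gripper open.
Joint ranges: [-2.61, 2.61], [-1.02, 2.33], [0.03, 2.71], [-1.35, 4.49], [0.32, 2.68], [-2.91, 2.91]. Speed limits (rad/s): [2.57, 2.57, 3.14, 3.14, 3.14, 3.14].

## Interface

Orientations are given as [roll, pitch, yaw] about the fixed x, y, z axes, in that order (R = Rz(yaw) Ry(pitch) Rx(roll)).
In Python, from station import * gives the robot as it stands. The module is installed in compiled form; this text tells all that it offers.
- The arm moves only by the tool step_arm, never from a script. Its argument "plan" is a list that holds one entry, the list of rows, each a list of 6 numbers: the shift along the world's x, y, z in mm, then the turn, a rotation vector about the world's x, y, z in rad. In form: [[[x, y, z, wx, wy, wz], ...]]. A call has 1 to 12 rows; each row is the pose to reach, as a shift and turn from the pose measured when the call began; what a row does not reach only later rows make up. A row lasts 1/8 s, in which the tool goes at most 62.5 mm and 10.7 degrees, less where a joint would pass 70% of its speed; a pose out of reach is approached as far as the arm can. A call with a gripper value outside its range is refused whole. "grip" is the gripper command: -1 is shut, 1 is fully open, values between are in proportion, set as the call begins (left out, the last holds). The fingers move at their own pace and stop on an object; "squeeze" is the grip in N (left out, the last holds). Time passes only in rows, so rows that repeat a pose let the fingers close. It gives the time, the measured TCP pose, the force and the opening at its end, in the units of the state.
- read_state(): the state, without advancing time (a new reading comes with each control period).
- camera(name): name is "side" or "top" or "wrist"; returns a dict with "image" (400x640x3 uint8, blue, green, red), "range_z" (400x640 float32, m along the optical axis (not along the pixel's ray), 0 where there is no reading), "vertical_fov" (degrees; the focal length in pixels is half the picture's height over the tangent of half this angle, whatever the lens; pixels are square), "cx", "cy" (the principal point, pixels), "extrinsics" (4x4, takes a point from camera to world coordinates). Camera axes: x right, y down, z forward; pixel columns grow to the right and rows downward; lengths in m; the calibration is good to about 2 mm. A picture is of the moment at which its call begins.
- sign_off(): hands the job in, once; it reports no verdict.
The state is a dict: "time_s": time; "qpos": joint angles; "qvel": joint speeds; "effort": joint torques, N m; "ee_pos": TCP position; "orientation": TCP orientation; "force": force on the tool from outside, world axes, zero at the start; "ft_torque": the same for the moment, N m; "gripper_width": opening from 0.0 (shut) to 1.0 (fully open).
Only numpy, scipy, OpenCV 4.12 (cv2) and the standard library are available. Lean on these libraries where they do the work, as an engineer would, in place of code of your own. Each camera call takes 0.05 s, during which the arm holds its last target. There are 200 camera calls.

## Working session

There is one attempt and no reset: what is moved stays moved. The work goes in short steps, Python scripts to look and compute and a tool call to move; the robot and the scene stay as the last step left them, time stands still between calls to the robot, and variables do not carry over. Pictures are saved under pics/ and viewed, about 8 in all and at most 12, crops included, and the job is handed in when it is done.

Besides the shell and the picture viewer there is one more tool, called after ">>>" as name([rows], argument=value, ...), one row to a line, values as JSON. step_arm: Moves the arm, as the interface text tells. Its arguments: {"type":"object","properties":{"plan":{"type":"array"},"grip":{"type":"number"},"squeeze":{"type":"number"}},"required":["plan"]}

```bash
mkdir -p pics
cat > h.py <<'E'
from station import *
import numpy as np, cv2
from scipy.spatial.transform import Rotation as R
def cam(n):
    c=camera(n); h=c["image"].shape[0]; c["f"]=h/2/np.tan(np.radians(c["vertical_fov"])/2); return c
def cloud(c):
    z=c["range_z"]; v,u=np.mgrid[:z.shape[0],:z.shape[1]]
    P=np.stack([(u-c["cx"])/c["f"]*z,(v-c["cy"])/c["f"]*z,z],-1)
    E=np.array(c["extrinsics"]); return P@E[:3,:3].T+E[:3,3]
def save(n,tag):
    c=cam(n); np.savez(f"{tag}.npz",img=c["image"],P=cloud(c),z=c["range_z"],E=c["extrinsics"],f=c["f"],c=[c["cx"],c["cy"]]); cv2.imwrite(f"pics/{tag}.png",c["image"]); return c
E
python3 - <<'E'
from h import *
for n in("top","side"):
    c=save(n,n+"0"); print(n,c["f"],c["extrinsics"])
a=cv2.imread("pics/top0.png");b=cv2.imread("pics/side0.png")
print(read_state())
E
```

```text
top 457.27723535724124 [[ 4.22353803e-04 -9.91920373e-01  1.26861324e-01  3.50389884e-01]
 [-9.99979220e-01  3.97145243e-04  6.43443924e-03  1.20936372e-02]
 [-6.43283374e-03 -1.26861406e-01 -9.91899593e-01  1.19384601e+00]
 [ 0.00000000e+00  0.00000000e+00  0.00000000e+00  1.00000000e+00]]
side 416.53623752074503 [[ 0.99891007 -0.01467657  0.04430878  0.46847822]
 [-0.04483472 -0.56570962  0.82338477 -0.75874085]
 [ 0.01298144 -0.82447391 -0.56575105  0.5824269 ]
 [ 0.          0.          0.          1.        ]]
{'time_s': 0.1, 'qpos': array([-1.26159158e+00,  1.24433735e-01,  1.65157077e+00,  1.44349270e-05,
        1.36748863e+00, -8.26017580e-02]), 'qvel': array([ 8.60254919e-05, -1.86464736e-03, -2.36180247e-03,  8.62939876e-04,
       -1.44780829e-03,  7.72217221e-04]), 'effort': array([ 6.45910277e-04, -4.24930394e+01, -3.66652536e+01, -7.30013494e-05,
        3.92979593e-03, -8.31810695e-06]), 'ee_pos': array([ 0.24801205, -0.60021584,  0.23016022]), 'orientation': array([-3.14142176e+00,  1.89284000e-03, -1.17899259e+00]), 'force': array([-0.36011459,  1.16102399, -0.93049631]), 'ft_torque': array([0.06096577, 0.00350386, 0.04686254]), 'gripper_width': 0.9978445869269273}
```

View pics/top0.png

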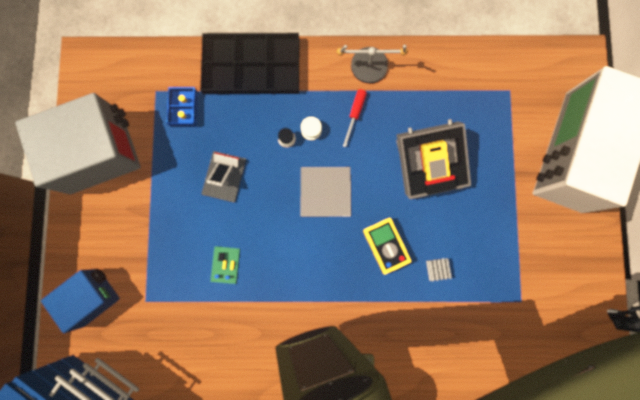

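View pics/side0.png

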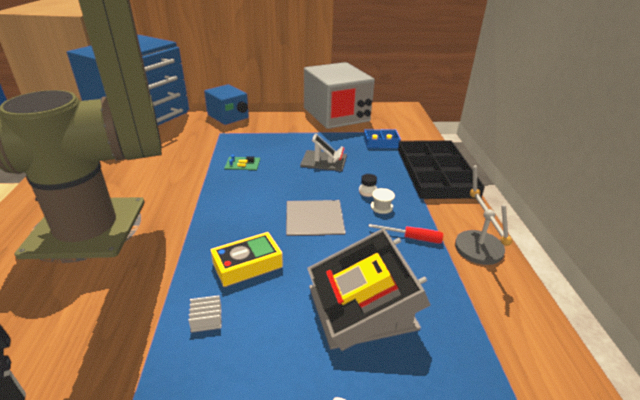

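The top view shows the case at about (434,160) with its red lip at (437,181), so uphill is roughly world +x. The stand is at (225,176) and the pad at (325,191). The large decoy meter lies at (388,246). Next I'll enlarge the case and stand and get depth numbers.

Run:
```python
from h import *
d=np.load("top0.npz");img=d["img"];P=d["P"];z=d["z"]
a=cv2.resize(img[115:205,390:480],None,fx=4.4,fy=4.4,interpolation=cv2.INTER_CUBIC)
b=cv2.resize(img[140:215,190:265],None,fx=5.28,fy=5.28,interpolation=cv2.INTER_CUBIC)
cv2.imwrite("pics/crop.png",np.hstack([a,b[:a.shape[0]]]))
np.set_printoptions(precision=3,suppress=True,linewidth=200)
def box(m,name):
    m=m.astype(np.uint8); n,l,s,c=cv2.connectedComponentsWithStats(m)
    i=1+np.argmax(s[1:,4]); mm=l==i; Q=P[mm]
    r=cv2.minAreaRect((Q[:,:2]*1000).astype(np.float32)); print(name,s[i],"rect",r,"z",np.percentile(Q[:,2],[2,50,98])); return mm
v,u=np.mgrid[:400,:640]
Z=P[...,2]
reg=lambda a,b,c,e:(u>a)&(u<b)&(v>c)&(v<e)
box(reg(385,485,110,210)&(Z>.015)&(z>0),"case")
box(reg(190,260,140,215)&(Z>.010)&(z>0),"stand")
box(reg(295,356,160,222)&(img[...,0].astype(int)-img[...,2]<40),"pad")
hsv=cv2.cvtColor(img,cv2.COLOR_BGR2HSV)
ye=(hsv[...,0]>20)&(hsv[...,0]<35)&(hsv[...,1]>150)
m=reg(410,465,130,190)&ye
box(m,"yellow")
re=((hsv[...,0]<8)|(hsv[...,0]>172))&(hsv[...,1]>140)
mm=box(reg(410,465,170,195)&re,"lip"); print(P[mm].mean(0))
mm=box(reg(200,250,145,170)&re,"standred"); print(P[mm].mean(0))
print("stand Z map (mm)");
print((Z[150:206:2,200:252:3]*1000).astype(int))
```

```text
case [ 396  119   74   79 4438] rect ((588.4556884765625, -252.42626953125), (167.48973083496094, 162.34420776367188), 11.9910888671875) z [0.039 0.073 0.111]
stand [ 201  151   45   51 1276] rect ((554.60888671875, 287.80609130859375), (90.80296325683594, 119.83527374267578), 76.66522216796875) z [0.01  0.016 0.078]
pad [ 300  167   51   50 2520] rect ((465.2177429199219, 19.766536712646484), (131.37332153320312, 229.5470733642578), 89.61373138427734) z [0.002 0.007 0.012]
yellow [422 140  29  40 552] rect ((501.6861267089844, -129.91574096679688), (97.47148132324219, 403.3958435058594), 33.22966384887695) z [0.047 0.092 0.105]
lip [424 174  32  12 141] rect ((533.9659423828125, -269.039794921875), (15.350848197937012, 83.59715270996094), 15.636924743652344) z [0.053 0.072 0.077]
[ 0.533 -0.267  0.071]Traceback (most recent call last):
  File "<stdin>", line 23, in <module>
  File "<stdin>", line 9, in box
    return _wrapfunc(a, 'argmax', axis=axis, out=out, **kwds)
    return bound(*args, **kwds)
ValueError: attempt to get argmax of an empty sequence
```

View pics/crop.png

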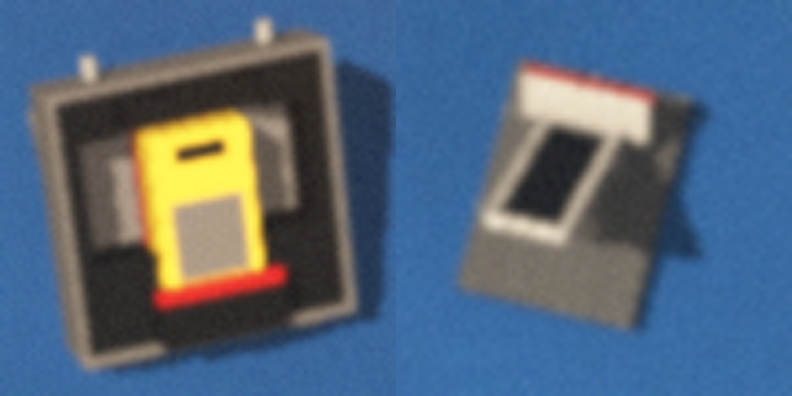

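The crop shows the meter lying with its top end away from the robot and the case yaw at about 12°. On the stand, the ledge with the red edge is on the far side, so the stand's yaw is about -13°. I'll hover over the case for a close look with the wrist camera.

>>> step_arm([
  [[60,60,40,0,0,0],[120,125,40,0,0,-0.05],[180,190,40,0,0,-0.1],[240,250,40,0,0,-0.15],[290,305,35,0,0,-0.19],[322,350,30,0,0,-0.19],[322,350,20,0,0,-0.19],[322,350,20,0,0,-0.19],[322,350,20,0,0,-0.19],[322,350,20,0,0,-0.19]],
])

```text
time_s: 1.35
ee_pos: [0.5697, -0.2503, 0.2497]
orientation: [3.141, 0.002, -1.369]
force: [-0.2, -0.2, -0.9]
gripper_width: 1.001
```

Run:
```python
from h import *
np.set_printoptions(precision=4,suppress=True,linewidth=200)
c=save("wrist","w1"); s=read_state(); print(s["qpos"],s["ee_pos"],s["orientation"]); print(c["extrinsics"])
d=np.load("top0.npz");P=d["P"]; print("pad",P[191,325],P[180:200:5,310:340:10])
```

```text
[-0.5017  0.0536  1.6938  0.0012  1.3957  0.8678] [ 0.5695 -0.2509  0.25  ] [ 3.1412  0.0019 -1.3697]
[[ 0.2004 -0.9392 -0.2787  0.6396]
 [-0.9797 -0.1926 -0.0551 -0.2367]
 [-0.0019  0.2841 -0.9588  0.392 ]
 [ 0.      0.      0.      1.    ]]
pad [0.5145 0.0197 0.0096] [[[0.5433 0.0589 0.0117]
  [0.5444 0.0329 0.0045]
  [0.5431 0.0066 0.0129]]

 [[0.531  0.0591 0.0055]
  [0.5305 0.0328 0.0084]
  [0.5303 0.0066 0.0096]]

 [[0.517  0.0589 0.0106]
  [0.5175 0.0328 0.007 ]
  [0.5171 0.0066 0.0098]]

 [[0.5042 0.0589 0.0073]
  [0.5042 0.0328 0.0075]
  [0.5046 0.0066 0.0045]]]
```

View pics/w1.png

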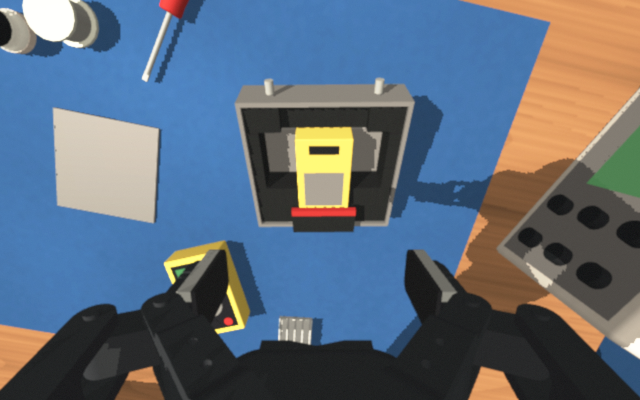

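The wrist view shows the meter back from (296,128) to (351,208), the lip at (291–356,212) and the scoops on both sides. I'll fit the meter's back plane and edges.

```bash
cat > fit.py <<'E'
from h import *
np.set_printoptions(precision=4,suppress=True,linewidth=200)
d=np.load("w1.npz");img=d["img"];P=d["P"];z=d["z"]
v,u=np.mgrid[:400,:640]; hsv=cv2.cvtColor(img,cv2.COLOR_BGR2HSV)
reg=(u>285)&(u<362)&(v>120)&(v<222)&(z>0)
ye=reg&(hsv[...,0]>20)&(hsv[...,0]<35)&(hsv[...,1]>100)
n,l,s,c=cv2.connectedComponentsWithStats(ye.astype(np.uint8)); i=1+np.argmax(s[1:,4]); m=l==i
Q=P[m]; q=Q
for k in range(5):
    A=np.c_[q[:,:2],np.ones(len(q))]; co=np.linalg.lstsq(A,q[:,2],rcond=None)[0]
    r=Q[:,2]-np.c_[Q[:,:2],np.ones(len(Q))]@co; q=Q[abs(r)<.004]
nrm=np.array([-co[0],-co[1],1]);nrm/=np.linalg.norm(nrm)
print("tilt",np.degrees(np.arccos(nrm[2])),"uphill yaw",np.degrees(np.arctan2(-nrm[1],-nrm[0])),s[i],len(q))
m2=m.copy(); m2[m]=abs(r)<.004
# ray-plane intersection for mask pixels, precise
f=d["f"];cx,cy=d["c"];E=d["E"]
def onplane(uv,off=0):
    uv=np.atleast_2d(uv).astype(float); D=np.c_[(uv[:,0]-cx)/f,(uv[:,1]-cy)/f,np.ones(len(uv))]@E[:3,:3].T
    p0=np.array([0,0,co[2]])+off*nrm; t=((p0-E[:3,3])@nrm)/(D@nrm); return E[:3,3]+t[:,None]*D
p=onplane(np.argwhere(m2)[:,::-1])
up=np.array([1,0,co[0]]);up=np.array([-nrm[0],-nrm[1],0]);up/=np.linalg.norm(up)
def frame(yaw):
    X=np.array([np.cos(yaw),np.sin(yaw),0]);X=X-(X@nrm)*nrm;X/=np.linalg.norm(X);return X,np.cross(nrm,X)
# yaw from minarea rect in plane
X,Y=frame(np.radians(11.5)); o=p.mean(0); ab=np.c_[(p-o)@X,(p-o)@Y]*1000
rc=cv2.minAreaRect(ab.astype(np.float32)); print("rect in plane mm",rc)
print("ext",np.percentile(ab,[.3,99.7],axis=0))
# left/right edges by row fit
L=[];Rr=[];T=[]
for row in range(135,205,2):
    cols=np.where(m2[row])[0]
    if len(cols)>20: L.append((cols[0]-.5,row));Rr.append((cols[-1]+.5,row))
for n_,e in(("L",L),("R",Rr)):
    e=onplane(e); a=np.c_[(e-o)@X,(e-o)@Y]*1000; k=np.polyfit(a[:,0],a[:,1],1); rr=a[:,1]-np.polyval(k,a[:,0]);g=abs(rr)<1.5;k=np.polyfit(a[g,0],a[g,1],1)
    print(n_,"angle vs X deg",np.degrees(np.arctan(k[0])),"off at 0",k[1],g.sum())
print("o",o,"X",X,"Y",Y,"n",nrm)
Q=np.where(m2.any(1))[0]; print(Q[0],Q[-1])
re=(u>285)&(u<362)&(v>200)&(v<222)&((hsv[...,0]<8)|(hsv[...,0]>172))&(hsv[...,1]>140)&(z>0)
e=onplane(np.argwhere(re)[:,::-1],.008); print("lip in frame",np.percentile(np.c_[(e-o)@X,(e-o)@Y]*1000,[1,99],axis=0))
E
python3 fit.py
```

```text
tilt 24.555353802337603 uphill yaw 12.13036948438862 [ 295  126   59   82 3097] 2359
rect in plane mm ((-13.219478607177734, -0.2692699432373047), (91.29420471191406, 55.635154724121094), 0.4146091341972351)
ext [[-58.6714 -28.0391]
 [ 31.2817  27.4283]]
L angle vs X deg -0.4616802569788644 off at 0 27.818234230668367 18
R angle vs X deg 0.5429323344355396 off at 0 -28.030885059852313 18
o [ 0.5889 -0.2536  0.0897] X [0.8917 0.1793 0.4155] Y [-0.1994  0.9799  0.005 ] n [-0.4063 -0.0873  0.9096]
136 207
lip in frame [[-65.2166 -37.398 ]
 [-51.3177  34.6833]]
```

>>> step_arm([
  [[20,0,-40,-0.02,0.09,0],[34,0,-90,-0.0354,0.171,0],[34,0,-117,-0.0354,0.171,0],[30,-0.5,-145,-0.0354,0.171,0],[26,-1,-165,-0.0354,0.171,0],[24,-1.5,-180,-0.0354,0.171,0],[24,-1.5,-180,-0.0354,0.171,0]],
], grip=1)

```text
time_s: 2.28
ee_pos: [0.5925, -0.2526, 0.0691]
orientation: [2.965, 0.002, -1.371]
force: [0.5, -0.7, 0.0]
gripper_width: 0.996
```

Run:
```python
from h import *
np.set_printoptions(precision=4,suppress=True,linewidth=200)
c=save("wrist","w2"); s=read_state(); print(s["qpos"],s["ee_pos"],s["orientation"],s["force"])
```

```text
[-0.4417  0.3409  1.6858 -0.1087  1.2579  0.9697] [ 0.5934 -0.2528  0.0703] [ 2.9668  0.0011 -1.3706] [0.5864 0.091  0.8232]
```

View pics/w2.png

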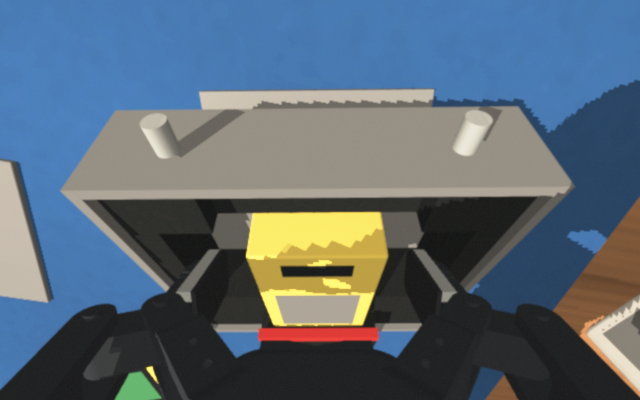

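The wrist view shows the fingers straddling the meter evenly: meter x from 247 to 387, fingers at about 215 and 420. I'll descend the last bit and close.

>>> step_arm([
  [[-1.5,-0.3,-8,0,0,0],[-3,-0.6,-16,0,0,0],[-3,-0.6,-16,0,0,0],[-3,-0.6,-16,0,0,0]],
])

```text
time_s: 2.82
ee_pos: [0.5905, -0.2534, 0.0544]
orientation: [2.967, 0.001, -1.37]
force: [0.4, -0.5, 0.5]
gripper_width: 1.001
```

>>> step_arm([
  [[0,0,0,0,0,0],[0,0,0,0,0,0],[0,0,0,0,0,0],[0,0,0,0,0,0],[0,0,0,0,0,0],[0,0,0,0,0,0]],
], grip=-1, squeeze=40)

```text
time_s: 3.58
ee_pos: [0.5909, -0.2535, 0.0549]
orientation: [2.968, 0.0, -1.37]
force: [1.2, -0.2, 3.8]
gripper_width: 0.655
```

```bash
cat > kin.py <<'E'
import numpy as np
from scipy.optimize import least_squares
from scipy.spatial.transform import Rotation as R
# params: d1,L1,off,L2,Lt
def fk(q,p):
    d1,L1,L2,Lt,off=p
    Rz=lambda a:R.from_rotvec([0,0,a]);Ry=lambda a:R.from_rotvec([0,a,0])
    r=Rz(q[0]); P=np.array([0,0,d1]); r=r*Ry(q[1]); P=P+r.apply([off,0,L1]); r=r*Ry(q[2])
    r=r*Rz(q[3]); P=P+r.apply([0,0,L2]); r=r*Ry(q[4]); r=r*Rz(q[5]); P=P+r.apply([0,0,Lt]); return P,r
E
python3 - <<'E'
from h import *; from kin import *
np.set_printoptions(precision=4,suppress=True,linewidth=200)
s=read_state(); print(s["qpos"],s["ee_pos"],s["orientation"],s["force"],s["gripper_width"])
D=[([-1.26159,.124434,1.651571,0,1.367489,-.0826],[.24801,-.60022,.23016],[-3.14142,.00189,-1.17899]),
([-.5017,.0536,1.6938,.0012,1.3957,.8678],[.5695,-.2509,.25],[3.1412,.0019,-1.3697]),
([-.4417,.3409,1.6858,-.1087,1.2579,.9697],[.5934,-.2528,.0703],[2.9668,.0011,-1.3706]),
(s["qpos"],s["ee_pos"],s["orientation"])]
f=lambda p:np.concatenate([fk(q,p)[0]-x for q,x,_ in D]+[1e-3*(p-[.3,.44,.5,.2,0])])
o=least_squares(f,[.3,.44,.6,.2,0]);print(o.x,f(o.x)*1e3)
for q,x,e in D: print((R.from_euler("xyz",e).inv()*fk(q,o.x)[1]).as_rotvec())
E
```

```text
[-0.4443  0.3539  1.698  -0.1102  1.2314  0.9702] [ 0.5909 -0.2535  0.0549] [ 2.9676  0.0004 -1.3705] [ 1.2258 -0.1885  3.8205] 0.6547743364583081
[-0.0164  0.1617  0.6961 -0.2219 -0.0661] [-54.3579  -5.9796   2.1747 -18.7991 -51.465   -1.7624   2.0451  -3.4249  -0.1343  -1.4371  -1.574   -0.2778  -0.3164  -0.2783   0.1961  -0.4219  -0.0661]
[-0.      0.      3.1416]
[-0.      0.     -3.1416]
[-0.0001  0.0001  3.1416]
[-0.      0.     -3.1416]
```

```bash
cat > kin.py <<'E'
import numpy as np
from scipy.optimize import least_squares
from scipy.spatial.transform import Rotation as R
Rz=lambda a:R.from_rotvec([0,0,a]);Ry=lambda a:R.from_rotvec([0,a,0])
def fk(q,p):
    d1,L1,L2,Lt,off,lat=p
    r=Rz(q[0]); P=np.array([0,0,d1])+r.apply([0,lat,0]); r=r*Ry(q[1]); P=P+r.apply([off,0,L1]); r=r*Ry(q[2])
    r=r*Rz(q[3]); P=P+r.apply([0,0,L2]); r=r*Ry(q[4]); r=r*Rz(q[5]+np.pi); P=P+r.apply([0,0,Lt]); return P,r
D=[([-1.26159,.124434,1.651571,0,1.367489,-.0826],[.24801,-.60022,.23016],[-3.14142,.00189,-1.17899]),
([-.5017,.0536,1.6938,.0012,1.3957,.8678],[.5695,-.2509,.25],[3.1412,.0019,-1.3697]),
([-.4417,.3409,1.6858,-.1087,1.2579,.9697],[.5934,-.2528,.0703],[2.9668,.0011,-1.3706]),
([-0.4443,.3539,1.698,-.1102,1.2314,.9702],[.5909,-.2535,.0549],[2.9676,.0004,-1.3705])]
def fit(D,p0=[.3,.44,.6,.2,0,.05]):
    f=lambda p:np.concatenate([fk(q,p)[0]-x for q,x,_ in D]+[1e-3*(p-np.array([.3,.44,.6,.2,0,.05]))])
    o=least_squares(f,p0); return o.x,f(o.x)
E
python3 - <<'E'
from kin import *
np.set_printoptions(precision=4,suppress=True,linewidth=200)
p,r=fit(D);print(p,r*1e3)
a=np.radians(11.6);c0=np.array([np.cos(a),np.sin(a),0]);yv=np.array([-np.sin(a),np.cos(a),0]);zz=np.array([0,0,1.])
t=np.radians(25);X=np.cos(t)*c0+np.sin(t)*zz;N=-np.sin(t)*c0+np.cos(t)*zz
Cb=np.array([.5771,-.2560,.0842]); C=Cb-.014*N
piv0=C-.046*X-.014*N
T=np.array([.5909,-.2535,.0549]); rel=T-piv0
for th,draw in [(3,0),(6,0),(9,0),(12,0),(15,0),(18,0),(21,0),(24,0),(27,0),(27,15),(27,35),(27,60)]:
    q=np.radians(th); rot=R.from_rotvec(-yv*q); c=max(0,28*np.sin(q)-1)*1e-3
    # back-bottom corner vs lip, clearance
    cl=((c*1e3-6)*np.sin(q)+30.5*np.cos(q)-28)
    Xn=rot.apply(X); Tn=piv0+c*X+.0005*N+rot.apply(rel)+draw*1e-3*Xn
    print(th,draw,"row",np.round((Tn-T)*1e3,1),(-yv*q).round(4),"clear",cl.round(1))
E
```

```text
[ 0.2266  0.4093  0.6106  0.2781 -0.0018  0.0537] [-0.1822  1.0121  0.2532  0.75   -0.2275  0.0073 -0.1732 -0.0241 -0.05    0.2277 -0.3296 -0.2104 -0.0734 -0.0307  0.0106  0.0781 -0.0018  0.0037]
3 0 row [-0.6 -0.1  2.9] [ 0.0105 -0.0513 -0.    ] clear 2.2
6 0 row [-0.3 -0.1  5.8] [ 0.0211 -0.1026 -0.    ] clear 1.9
9 0 row [-0.1 -0.   8.6] [ 0.0316 -0.1539 -0.    ] clear 1.7
12 0 row [-0.  -0.  11.3] [ 0.0421 -0.2052 -0.    ] clear 1.6
15 0 row [-0.1 -0.  13.9] [ 0.0526 -0.2565 -0.    ] clear 1.5
18 0 row [-0.2 -0.  16.5] [ 0.0632 -0.3077 -0.    ] clear 1.5
21 0 row [-0.5 -0.1 19. ] [ 0.0737 -0.359  -0.    ] clear 1.6
24 0 row [-0.9 -0.2 21.3] [ 0.0842 -0.4103 -0.    ] clear 1.6
27 0 row [-1.4 -0.3 23.6] [ 0.0948 -0.4616 -0.    ] clear 1.8
27 15 row [ 7.7  1.6 35.5] [ 0.0948 -0.4616 -0.    ] clear 1.8
27 35 row [19.7  4.  51.2] [ 0.0948 -0.4616 -0.    ] clear 1.8
27 60 row [34.8  7.1 70.9] [ 0.0948 -0.4616 -0.    ] clear 1.8
```

>>> step_arm([
  [[-0.4,-0.1,2.9,0.0105,-0.0513,0],[-0.2,0,5.8,0.0211,-0.1026,0],[0.2,0,8.7,0.0316,-0.1539,0],[0.8,0.1,11.6,0.0421,-0.2052,0],[0.9,0.1,14.3,0.0526,-0.2565,0],[0.8,0.1,16.9,0.0632,-0.3077,0],[0.5,0.1,19.4,0.0737,-0.359,0],[0.1,0,21.7,0.0842,-0.4103,0],[0.1,0,21.7,0.0842,-0.4103,0],[0.1,0,21.7,0.0842,-0.4103,0]],
])

```text
time_s: 4.82
ee_pos: [0.5893, -0.2533, 0.0754]
orientation: [-2.901, 0.003, -1.369]
force: [-6.3, -0.3, 2.6]
gripper_width: 0.652
```

Run:
```python
from h import *
np.set_printoptions(precision=4,suppress=True,linewidth=200)
s=read_state(); print(s["qpos"],s["ee_pos"],s["orientation"],s["force"],s["ft_torque"],s["gripper_width"])
c=save("side","s1"); w=save("wrist","w3")
a=cv2.resize(c["image"][200:360,280:460],(720,640))[:600]; 
cv2.imwrite("pics/c1.png",np.hstack([a[:400,:400*1],cv2.resize(w["image"],(400,250))[:0].reshape(0,400,3)]) if 0 else cv2.resize(c["image"][210:350,300:440],(560,560)))
```

```text
[-0.5617  0.1483  1.9157  0.2118  0.915   0.6923] [ 0.5893 -0.2533  0.0754] [-2.9011  0.0028 -1.3694] [-6.2917 -0.2634  2.6289] [-0.2128  1.3898  0.044 ] 0.6522947460488675
```

View pics/c1.png

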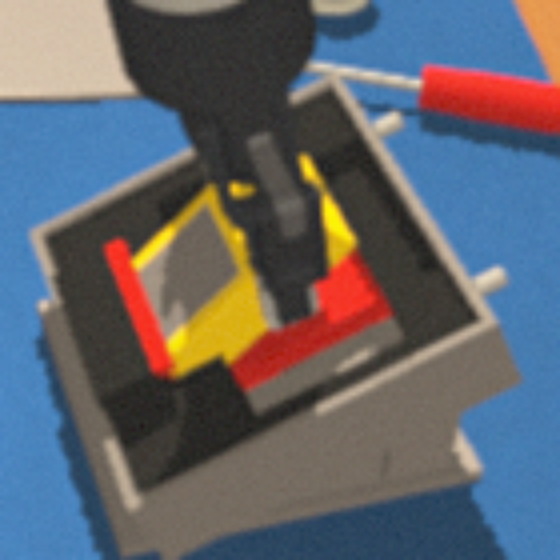

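The side view shows the top end raised, with the bottom edge still behind the red lip. The force is low. I'll draw it out along its length and lift.

>>> step_arm([
  [[5.1,1,6.4,0,0,0],[10.3,2.1,12.5,0,0,0],[15.4,3.2,18.5,0,0,0],[23,4.7,27.5,0,0,0],[31,6.3,36.5,0,0,0],[39,8,46,0,0,0],[45,9,60,0,0,0],[45,9,90,0,0,0],[45,9,130,0,0,0],[45,9,150,0,0,0],[45,9,150,0,0,0]],
])

```text
time_s: 6.3
ee_pos: [0.6354, -0.2448, 0.2282]
orientation: [-2.898, -0.0, -1.369]
force: [0.7, -0.1, -1.9]
gripper_width: 0.655
```

```bash
cat >> kin.py <<'E'
P0=fit(D)[0]
LO=np.array([-2.61,-1.02,.03,-1.35,.32,-2.91]);HI=np.array([2.61,2.33,2.71,4.49,2.68,2.91])
def ik(pos,rot,q0):
    def f(q):
        P,r=fk(q,P0); return np.concatenate([(P-pos)*10,(rot.inv()*r).as_rotvec()])
    o=least_squares(f,np.clip(q0,LO+1e-3,HI-1e-3),bounds=(LO,HI)); return o.x,np.abs(o.fun).max()
def rotfrom(z,x):
    z=np.array(z)/np.linalg.norm(z);x=np.array(x)-np.dot(x,z)*z;x/=np.linalg.norm(x);return R.from_matrix(np.c_[x,np.cross(z,x),z])
E
python3 - <<'E'
from h import *; from kin import *
np.set_printoptions(precision=3,suppress=True,linewidth=200)
s=read_state(); q=s["qpos"];print(q,s["ee_pos"],s["orientation"],s["force"],s["gripper_width"])
print(fk(q,P0)[0])
# meter-at-pad poses for tool1: phi=-35 (grasp height 65), heading psi; TCP offset 25 ahead of grasp
for psi in (60,75,90,105,120):
  for phi in(-35,):
    h=np.radians(psi);e=np.radians(phi); hd=np.array([np.cos(h),np.sin(h),0])
    zt=hd*np.cos(e)+np.array([0,0,np.sin(e)]); xt=np.array([np.sin(h),-np.cos(h),0])
    rot=rotfrom(zt,xt); out=[]
    for zz in(.165,.065):
        pos=np.array([.531,.02,zz])+.023*zt; b=min((ik(pos,rot,g) for g in([q[0],.1,1.9,.8,1.2,.3],[.2,.1,1.9,1.5,1.2,-1],[-.2,.5,1.9,1.2,1.5,0])),key=lambda t:t[1]); out.append(b)
    print(psi,phi,[(o[0],round(o[1],3)) for o in out])
E
```

```text
[-0.511  0.079  1.718  0.172  1.165  0.804] [ 0.635 -0.245  0.228] [-2.898 -0.    -1.369] [ 0.729 -0.091 -1.949] 0.6550410657507235
[ 0.638 -0.245  0.228]
60 -35 [(array([-0.479, -0.162,  2.283,  1.049,  1.234, -0.445]), np.float64(0.0)), (array([-0.479,  0.038,  2.301,  1.129,  1.132, -0.654]), np.float64(0.0))]
75 -35 [(array([-0.47 , -0.019,  2.15 ,  0.948,  1.409, -0.574]), np.float64(0.0)), (array([-0.47 ,  0.161,  2.167,  0.984,  1.296, -0.74 ]), np.float64(0.0))]
90 -35 [(array([-0.437,  0.108,  2.018,  0.836,  1.563, -0.693]), np.float64(0.0)), (array([-0.437,  0.273,  2.034,  0.845,  1.443, -0.827]), np.float64(0.0))]
105 -35 [(array([-0.389,  0.22 ,  1.894,  0.717,  1.7  , -0.813]), np.float64(0.0)), (array([-0.389,  0.371,  1.908,  0.71 ,  1.574, -0.922]), np.float64(0.0))]
120 -35 [(array([-0.33 ,  0.314,  1.781,  0.589,  1.822, -0.943]), np.float64(0.0)), (array([-0.33 ,  0.455,  1.795,  0.573,  1.691, -1.03 ]), np.float64(0.0))]
```

Run:
```python
from h import *; from kin import *
np.set_printoptions(precision=2,suppress=True,linewidth=200)
d=np.load("top0.npz");P=d["P"];z=d["z"]
y=np.radians(-13.3);o=np.array([.5546,.2878,0])
L=(P-o)@np.array([[np.cos(y),-np.sin(y),0],[np.sin(y),np.cos(y),0],[0,0,1]])*1000
v,u=np.mgrid[:400,:640]; m=(u>195)&(u<260)&(v>145)&(v<215)&(z>0)&(L[...,2]>10)
l=L[m]
for a in range(-62,66,6):
    k=l[(abs(l[:,0]-a)<3)&(abs(l[:,1])<17)]; e=l[(abs(l[:,0]-a)<3)&(l[:,2]>25)]
    print(a,np.percentile(k[:,2],[10,50,90]) if len(k) else None, "y of z>25:",(e[:,1].min(),e[:,1].max()) if len(e) else None)
q=np.array([-.437,.273,2.03,.845,1.44,-.83])
for psi in (60,90,120):
  for phi in(-100,-115,-130):
   for sg in(1,-1):
    res=[]
    for (hd,f,g) in((psi,phi,np.array([.531,.02,.074])),(psi,phi,np.array([.531,.02,.2])),(-13.3,phi+50,o+np.array([0,0,.2])),(-13.3,phi+50,o+np.array([0,0,.1]))):
        h=np.radians(hd);e=np.radians(f); H=np.array([np.cos(h),np.sin(h),0])
        zt=H*np.cos(e)+np.array([0,0,np.sin(e)]); rot=rotfrom(zt,sg*np.array([np.sin(h),-np.cos(h),0]))
        b=min((ik(g+.023*zt,rot,s) for s in([0,.3,1.9,a,1.3,c] for a in(-.7,.7) for c in(-2,0,2))),key=lambda t:t[1]); res.append(b)
    print(psi,phi,sg,[round(b[1],2) for b in res],res[0][0],res[3][0])
```

```text
-62 [10.43 11.61 14.34] y of z>25: None
-56 [10.64 11.33 12.45] y of z>25: None
-50 [10.42 11.9  13.88] y of z>25: None
-44 [10.59 12.42 14.03] y of z>25: None
-38 [10.78 12.1  14.19] y of z>25: None
-32 [10.91 15.9  79.92] y of z>25: (np.float64(-19.422436543512553), np.float64(19.88799257274994))
-26 [11.69 75.8  80.25] y of z>25: (np.float64(-20.18710811637163), np.float64(20.564451251882407))
-20 [30.36 71.81 74.99] y of z>25: (np.float64(-19.98432758013456), np.float64(19.796056486722172))
-14 [29.13 67.44 70.58] y of z>25: (np.float64(-19.984848121019912), np.float64(18.828234046040652))
-8 [31.9  62.26 65.76] y of z>25: (np.float64(-19.53366228344379), np.float64(18.025033243880486))
-2 [11.91 58.19 60.78] y of z>25: (np.float64(-19.566995383207704), np.float64(18.884282489044125))
4 [48.38 53.01 55.64] y of z>25: (np.float64(-19.977214804857294), np.float64(19.787360926196175))
10 [42.9  48.34 50.59] y of z>25: (np.float64(-20.02066797782646), np.float64(19.71684369652404))
16 [23.03 42.73 45.35] y of z>25: (np.float64(-20.02525752808087), np.float64(18.780365156687626))
22 [
[... 2764 characters left out ...]
.01 -0.04  2.14 -0.19  0.96  2.73] [ 0.58  0.01  2.15 -0.88  0.66 -0.13]
120 -115 1 [np.float64(0.0), np.float64(0.0), np.float64(0.0), np.float64(0.0)] [ 0.12 -0.06  2.2  -0.52  0.89 -0.09] [ 0.51  0.04  2.05 -0.43  0.76  2.58]
120 -115 -1 [np.float64(0.06), np.float64(0.0), np.float64(0.0), np.float64(0.0)] [ 0.09 -0.07  2.2  -0.43  0.88  2.91] [ 0.51  0.04  2.05 -0.43  0.76 -0.56]
120 -130 1 [np.float64(0.0), np.float64(0.0), np.float64(0.0), np.float64(0.0)] [ 0.23 -0.03  2.24 -0.89  0.92  0.27] [ 0.44  0.12  1.93 -0.13  0.96  2.31]
120 -130 -1 [np.float64(0.0), np.float64(0.09), np.float64(0.0), np.float64(0.0)] [ 0.23 -0.03  2.24 -0.89  0.92 -2.87] [ 0.44  0.12  1.93 -0.13  0.96 -0.83]
```

```bash
cat > plan.py <<'E'
from h import *; from kin import *
from scipy.spatial.transform import Slerp
np.set_printoptions(precision=4,suppress=True,linewidth=200)
def mrot(elev,psi):  # meter x elevated elev deg, tipping from heading psi; z=screen
    e,h=np.radians(elev),np.radians(psi); H=np.array([np.cos(h),np.sin(h),0]);Z=np.array([0,0,1.])
    x=np.cos(e)*H+np.sin(e)*Z; z=np.sin(e)*H-np.cos(e)*Z; return R.from_matrix(np.c_[x,np.cross(z,x),z])
def rows(pos0,r0,tgt,q0,seg):
    """tgt list of (pos,rot); prints rows"""
    pp,rr=pos0,r0;q=q0
    for (p,r),n in zip(tgt,seg):
        d=(pp.inv()if 0 else None); rv=(r*rr.inv()).as_rotvec()
        for k in range(1,n+1):
            s=k/n; p_=pp+(p-pp)*s; r_=R.from_rotvec(rv*s)*rr
            q,e=ik(p_,r_,q); t=(r_*r0.inv()).as_rotvec()
            print("[%.1f, %.1f, %.1f, %.3f, %.3f, %.3f],"%(*((p_-pos0)*1e3),*t),"err %.3f"%e,q.round(2))
        pp,rr=p,r
E
python3 - <<'E'
from plan import *
s=read_state();p0=s["ee_pos"];r0=R.from_euler("xyz",s["orientation"])
M0=mrot(25,11.6); X=M0.apply([1,0,0]);n=-M0.apply([0,0,1]); foot0=np.array([.5771,-.2560,.0842])-.014*n-.046*X
T0=np.array([.5909,-.2535,.0549]);r00=R.from_euler("xyz",[2.9676,.0004,-1.3705])
rel=M0.inv().apply(T0-foot0); rr=M0.inv()*r00; print("TCP in meter",rel)
np.savez("g1.npz",rel=rel,rr=rr.as_matrix())
cur=r0*rr.inv(); print("meter now elev",np.degrees(np.arcsin(cur.apply([1,0,0])[2])))
def tgt(foot,el,psi): m=mrot(el,psi); return np.array(foot)+m.apply(rel), m*rr
a=tgt([.56,-.12,.16],65,35); b=tgt([.52,.02,.07],90,60)
rows(p0,r0,[a,b],s["qpos"],[5,5])
E
```

```text
TCP in meter [0.0463 0.0003 0.0185]
meter now elev 48.9136111317698
[-9.1, 29.1, -6.8, 0.023, -0.052, 0.081], err 0.000 [-0.5   0.02  1.8   0.24  1.13  0.7 ]
[-18.2, 58.1, -13.6, 0.045, -0.104, 0.162], err 0.000 [-0.5  -0.04  1.88  0.31  1.1   0.6 ]
[-27.3, 87.2, -20.4, 0.068, -0.155, 0.243], err 0.000 [-0.49 -0.09  1.94  0.38  1.08  0.49]
[-36.4, 116.3, -27.2, 0.091, -0.207, 0.324], err 0.000 [-0.48 -0.13  2.01  0.46  1.06  0.38]
[-45.5, 145.4, -34.0, 0.113, -0.259, 0.405], err 0.000 [-0.47 -0.17  2.07  0.53  1.05  0.27]
[-57.5, 172.4, -49.6, 0.176, -0.327, 0.486], err 0.000 [-0.48 -0.19  2.14  0.66  1.06  0.11]
[-69.6, 199.5, -65.1, 0.240, -0.394, 0.566], err 0.000 [-0.49 -0.2   2.2   0.78  1.08 -0.05]
[-81.7, 226.5, -80.7, 0.304, -0.462, 0.647], err 0.000 [-0.5  -0.19  2.25  0.89  1.12 -0.21]
[-93.8, 253.6, -96.3, 0.368, -0.530, 0.727], err 0.000 [-0.5  -0.17  2.29  0.98  1.16 -0.37]
[-105.9, 280.6, -111.8, 0.433, -0.598, 0.807], err 0.000 [-0.49 -0.12  2.32  1.07  1.21 -0.52]
```

>>> step_arm([
  [[-9,29,0,0.023,-0.052,0.081],[-18,58,0,0.045,-0.104,0.162],[-27,87,-10,0.068,-0.155,0.243],[-36,116,-20,0.091,-0.207,0.324],[-45,145,-34,0.113,-0.259,0.405],[-57.5,172,-50,0.176,-0.327,0.486],[-70,199.5,-65,0.24,-0.394,0.566],[-82,226.5,-81,0.304,-0.462,0.647],[-94,253.6,-96,0.368,-0.53,0.727],[-106,280.6,-112,0.433,-0.598,0.807],[-106,280.6,-112,0.433,-0.598,0.807],[-106,280.6,-112,0.433,-0.598,0.807]],
])

```text
time_s: 7.8
ee_pos: [0.5298, 0.0352, 0.1161]
orientation: [-2.182, 0.002, -0.526]
force: [0.4, -0.7, -2.1]
gripper_width: 0.651
```

Run:
```python
from plan import *
s=read_state();p0=s["ee_pos"];r0=R.from_euler("xyz",s["orientation"]);g=np.load("g1.npz");rel=g["rel"];rr=R.from_matrix(g["rr"])
m=r0*rr.inv();foot=p0-m.apply(rel);print(p0,"x",m.apply([1,0,0]),"z",m.apply([0,0,1]),"foot",foot,s["force"],s["gripper_width"])
c=save("side","s2")
cv2.imwrite("pics/c2.png",cv2.resize(c["image"][130:270,250:390],(560,560),interpolation=cv2.INTER_CUBIC))
```

```text
[0.5298 0.0352 0.1161] x [0.0006 0.0012 1.    ] z [ 0.5014  0.8652 -0.0013] foot [0.5203 0.0193 0.0698] [ 0.439  -0.7398 -2.0713] 0.6505587233391252
```

View pics/c2.png

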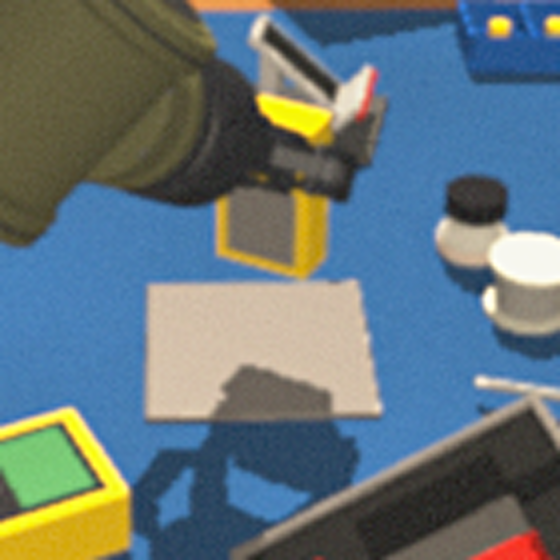

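The side view shows the meter held upright with its back to the camera, above the pad. The pad is at (265,350) in the crop. I'll lower it.

>>> step_arm([
  [[0,0,-20,0,0,0],[0,0,-40,0,0,0],[0,0,-54,0,0,0],[0,0,-58,0,0,0],[0,0,-60,0,0,0],[0,0,-61.5,0,0,0]],
])

```text
time_s: 8.6
ee_pos: [0.5309, 0.0347, 0.0562]
orientation: [-2.182, -0.001, -0.526]
force: [0.2, -0.2, -2.2]
gripper_width: 0.649
```

Run:
```python
from plan import *
d=np.load("s2.npz");P=d["P"];img=d["img"].astype(int)
v,u=np.mgrid[:400,:640]; m=(u>=306)&(u<=322)&(v>=179)&(v<=194)
q=P[m]; c=q.mean(0); U,S,V=np.linalg.svd(q-c); n=V[2]; n*=-np.sign(n[1]); print("back normal (expect -.50,-.865,0)",n,S,c)
s=read_state();print(s["ee_pos"],s["force"],s["ft_torque"])
```

```text
back normal (expect -.50,-.865,0) [-0.5674 -0.8081 -0.1584] [0.257  0.1711 0.0801] [0.512  0.0086 0.0926]
[0.5309 0.0347 0.0562] [ 0.222  -0.1553 -2.246 ] [-0.5143  0.2678 -0.0025]
```

>>> step_arm([
  [[0,0,-1,0,0,0],[0,0,-2,0,0,0],[0,0,-3,0,0,0],[0,0,-3,0,0,0]],
])

```text
time_s: 9.1
ee_pos: [0.5316, 0.0347, 0.0548]
orientation: [-2.179, -0.002, -0.525]
force: [-3.2, -1.7, 6.5]
gripper_width: 0.654
```

>>> step_arm([
  [[0,0,-1,0,0,0],[0,0,-1.5,0,0,0],[0,0,-1.5,0,0,0]],
])

```text
time_s: 9.48
ee_pos: [0.532, 0.0349, 0.0548]
orientation: [-2.176, -0.002, -0.524]
force: [-5.3, -2.2, 8.4]
gripper_width: 0.649
```

Run:
```python
from plan import *
save("wrist","w4"); s=read_state(); print(s["ee_pos"],s["force"])
d=np.load("w4.npz");P=d["P"];hsv=cv2.cvtColor(d["img"],cv2.COLOR_BGR2HSV)
m=(hsv[...,0]>20)&(hsv[...,0]<35)&(hsv[...,1]>100)&(d["z"]>0)&(np.linalg.norm(P[...,:2]-[.525,.02],axis=-1)<.08)
q=P[m];print(len(q),np.percentile(q,[2,50,98],axis=0))
for lo,hi,nm in((.09,.2,"top"),(.0,.09,"back")):
    k=q[(q[:,2]>lo)&(q[:,2]<hi)]
    if len(k)<50: continue
    for _ in range(6):
        c=k.mean(0);n=np.linalg.svd(k-c,full_matrices=False)[2][2]; k=k[abs((k-c)@n)<max(.0015,np.percentile(abs((k-c)@n),90))]
    print(nm,n,c,len(k),abs((k-c)@n).mean())
```

```text
[0.532  0.0349 0.0548] [-5.2167 -1.6889  9.4654]
14928 [[ 0.4925 -0.0067  0.0369]
 [ 0.519   0.0135  0.0975]
 [ 0.5454  0.0364  0.099 ]]
top [-0.0105 -0.005   0.9999] [0.5207 0.0168 0.0979] 9570 0.0004316391843464444
back [-0.4973 -0.8676 -0.0012] [0.5147 0.0061 0.0679] 3831 0.0001816388441282847
```

View pics/w4.png

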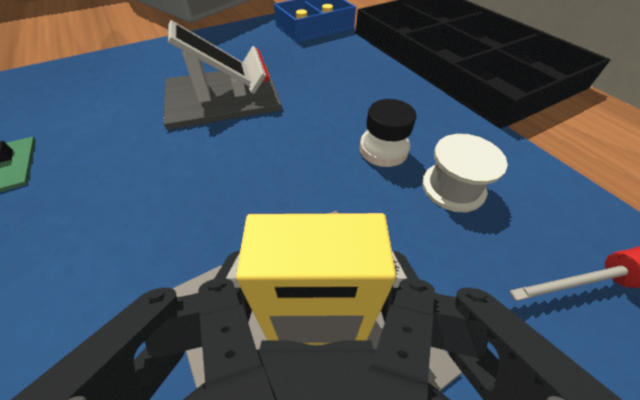

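The wrist view shows the meter standing upright: its top face is level at z=0.098 (6+92 mm) and its back is vertical. The stand is at (220,75). I'll ease the pressure, open and back off.

>>> step_arm([
  [[0,0,1.5,0,0,0],[0,0,1.5,0,0,0]],
])

```text
time_s: 9.78
ee_pos: [0.5319, 0.0348, 0.056]
orientation: [-2.177, -0.002, -0.524]
force: [-0.3, -0.1, -2.2]
gripper_width: 0.651
```

>>> step_arm([
  [[0,0,0,0,0,0],[0,0,0,0,0,0],[0,0,0,0,0,0],[0,0,0,0,0,0],[-8,-14,12,0,0,0],[-16,-28,23,0,0,0],[-28,-50,40,0,0,0],[-41,-71,58,0,0,0],[-45,-78,85,0,0,0],[-45,-78,110,0,0,0],[-45,-78,130,0,0,0],[-45,-78,130,0,0,0]],
], grip=1)

```text
time_s: 11.28
ee_pos: [0.4875, -0.0443, 0.188]
orientation: [-2.178, -0.007, -0.525]
force: [-0.8, -0.3, -0.3]
gripper_width: 0.998
```

Run:
```python
from plan import *
save("wrist","w5"); s=read_state(); print(s["qpos"],s["ee_pos"],s["orientation"],s["force"],s["gripper_width"])
d=np.load("w5.npz");P=d["P"];hsv=cv2.cvtColor(d["img"],cv2.COLOR_BGR2HSV)
m=(hsv[...,0]>20)&(hsv[...,0]<35)&(hsv[...,1]>100)&(d["z"]>0)&(np.linalg.norm(P[...,:2]-[.525,.02],axis=-1)<.08)
q=P[m];k=q[abs(q[:,2]-.098)<.003];print(len(q),len(k),cv2.minAreaRect((k[:,:2]*1000).astype(np.float32)),k[:,2].mean())
# plan grasp 2: phi -120, grasp 68 from foot mid thickness, TCP 23 ahead
foot=np.array([.521,.0175,.006]);psi=60.2
m=mrot(90,psi); e=np.radians(-120);h=np.radians(psi);H=np.array([np.cos(h),np.sin(h),0])
zt=H*np.cos(e)+np.array([0,0,np.sin(e)]);rot=rotfrom(zt,[np.sin(h),-np.cos(h),0])
T=foot+m.apply([.068,0,0])+.023*zt; print("T",T)
pre=T-.10*zt; way=np.array([.50,.02,.30]);way_r=rotfrom([0,0,-1],[np.sin(h),-np.cos(h),0])
p0=s["ee_pos"];r0=R.from_euler("xyz",s["orientation"])
rows(p0,r0,[(way,way_r),(pre,rot)],s["qpos"],[6,5])
```

```text
[-0.6914 -0.1822  2.24    0.9601  1.4219 -0.4963] [ 0.4869 -0.0437  0.1865] [-2.178  -0.0039 -0.5244] [-0.56    0.7489 -0.1664] 0.9985323921934357
3015 1615 ((521.3675537109375, 16.886289596557617), (27.259878158569336, 55.63762664794922), 60.146202087402344) 0.09782847298499049
T [0.5153 0.0075 0.0541]
[2.2, 10.6, 18.9, -0.139, 0.081, 0.000], err 0.000 [-0.61 -0.33  2.26  0.82  1.38 -0.32]
[4.4, 21.2, 37.8, -0.278, 0.161, 0.001], err 0.000 [-0.51 -0.38  2.21  0.66  1.35 -0.15]
[6.5, 31.8, 56.8, -0.417, 0.242, 0.001], err 0.000 [-0.4  -0.39  2.15  0.49  1.34  0.02]
[8.7, 42.5, 75.7, -0.556, 0.323, 0.001], err 0.000 [-0.29 -0.37  2.08  0.32  1.37  0.18]
[10.9, 53.1, 94.6, -0.694, 0.403, 0.002], err 0.000 [-0.17 -0.33  2.    0.15  1.42  0.33]
[13.1, 63.7, 113.5, -0.833, 0.484, 0.002], err 0.000 [-0.07 -0.27  1.91  0.    1.5   0.45]
[21.1, 69.9, 81.6, -0.924, 0.536, 0.002], err 0.000 [-0.   -0.2   1.91 -0.09  1.49  0.53]
[29.1, 76.1, 49.8, -1.015, 0.588, 0.002], err 0.000 [ 0.05 -0.12  1.89 -0.18  1.48  0.6 ]
[37.1, 82.2, 17.9, -1.106, 0.640, 0.001], err 0.000 [ 0.1  -0.02  1.87 -0.25  1.48  0.67]
[45.2, 88.4, -14.0, -1.197, 0.692, 0.001], err 0.000 [ 0.15  0.08  1.84 -0.33  1.5   0.74]
[53.2, 94.6, -45.8, -1.287, 0.745, 0.001], err 0.000 [ 0.19  0.18  1.81 -0.39  1.52  0.8 ]
```

>>> step_arm([
  [[2,10.6,22,-0.139,0.081,0],[4.4,21,42,-0.278,0.161,0.001],[6.5,32,60,-0.417,0.242,0.001],[8.7,42.5,78,-0.556,0.323,0.001],[11,53,95,-0.694,0.403,0.002],[13,63.7,113.5,-0.833,0.484,0.002],[21,70,82,-0.924,0.536,0.002],[29,76,50,-1.015,0.588,0.002],[37,82,18,-1.106,0.64,0.001],[45.2,88.4,-14,-1.197,0.692,0.001],[53.2,94.6,-45.8,-1.287,0.745,0.001],[53.2,94.6,-45.8,-1.287,0.745,0.001]],
])

```text
time_s: 12.82
ee_pos: [0.5372, 0.0516, 0.1343]
orientation: [2.611, 0.011, -0.518]
force: [-0.3, -0.7, 0.3]
gripper_width: 0.998
```

Run:
```python
from plan import *
s=read_state(); print(s["qpos"],s["ee_pos"],s["orientation"],s["force"])
r=R.from_euler("xyz",s["orientation"]);print("zt",r.apply([0,0,1]),"x",r.apply([1,0,0]))
T=np.array([.5153,.0072,.0541]); print("to T mm",(T-s["ee_pos"])*1e3)
save("wrist","w6")
```

```text
[ 0.1899  0.2016  1.8001 -0.3891  1.5161  0.8013] [0.5372 0.0516 0.1343] [ 2.6105  0.0107 -0.5179] [-0.2911 -0.6733  0.2924]
zt [-0.2587 -0.4355 -0.8622] x [ 0.8688 -0.495  -0.0107]
to T mm [-21.9109 -44.3782 -80.1782]
```

View pics/w6.png

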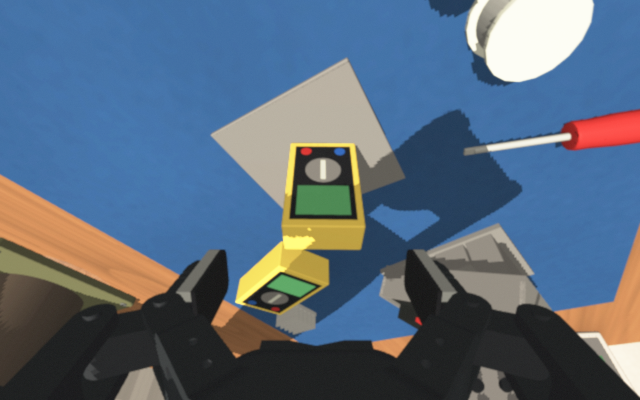

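The wrist view shows the meter standing with its screen towards me at (325,195), between the fingers and about 4 mm to one side. I'll correct that offset and go in.

>>> step_arm([
  [[3,-2,0,0,0,0],[-2,-12,-18,0,0,0],[-7,-21,-36,0,0,0],[-12,-28,-50,0,0,0],[-17,-36,-65,0,0,0],[-20,-41,-74,0,0,0],[-22,-44.4,-80,0,0,0],[-22,-44.4,-80,0,0,0],[-22,-44.4,-80,0,0,0]],
])

```text
time_s: 14.0
ee_pos: [0.5171, 0.0069, 0.0579]
orientation: [2.615, 0.005, -0.519]
force: [0.4, 0.7, 0.9]
gripper_width: 0.999
```

>>> step_arm([
  [[0,0,0,0,0,0],[0,0,0,0,0,0],[0,0,0,0,0,0],[0,0,0,0,0,0],[0,0,0,0,0,0],[0,0,0,0,0,0]],
], grip=-1, squeeze=45)

```text
time_s: 14.75
ee_pos: [0.5176, 0.007, 0.0585]
orientation: [2.615, 0.005, -0.518]
force: [0.0, 2.7, 5.2]
gripper_width: 0.649
```

Run:
```python
from plan import *
s=read_state(); print(s["qpos"],s["ee_pos"],s["orientation"],s["force"],s["gripper_width"])
p0=s["ee_pos"];r0=R.from_euler("xyz",s["orientation"])
x=r0.apply([1,0,0]);psi=np.degrees(np.arctan2(x[0],-x[1]));print("psi",psi)
m0=mrot(90,psi); foot=np.array([.5215,.0172,.006])
# gripper centres the meter along tool x
d=((p0-foot)@m0.apply([0,1,0])); print("lateral mm",d*1e3); foot=foot+d*m0.apply([0,1,0])
rel=m0.inv().apply(p0-foot);rr=m0.inv()*r0;print("rel",rel); np.savez("g2.npz",rel=rel,rr=rr.as_matrix())
o=np.array([.5546,.2878,0]);yw=-13.3;c,sn=np.cos(np.radians(yw)),np.sin(np.radians(yw))
S=lambda a:o+np.array([c*a[0]-sn*a[1],sn*a[0]+c*a[1],a[2]])
seat=S([.0435,0,.0387]);print("seat",seat)
def tgt(f,el,ps): m=mrot(el,ps); return np.array(f)+m.apply(rel), m*rr
up=tgt(foot+[0,0,.11],90,psi)
pre=tgt(seat+[0.02,-.0,.10],140,yw); mid=tgt((foot+seat)/2+[0,0,.15],115,(psi+yw)/2)
rows(p0,r0,[up,mid,pre],s["qpos"],[3,6,6])
```

```text
[ 0.1232  0.2341  1.9067 -0.4217  1.3584  0.8059] [0.5176 0.007  0.0585] [ 2.6153  0.0045 -0.5185] [0.0379 2.6548 5.2174] 0.6486696286015228
psi 60.29487160189198
lateral mm 1.6539185313405456
rel [ 0.0525  0.     -0.0108]
seat [0.5969 0.2778 0.0387]
[0.0, -0.0, 36.7, 0.000, 0.000, 0.000], err 0.000 [ 0.12  0.16  1.91 -0.42  1.42  0.78]
[0.0, -0.0, 73.3, -0.000, 0.000, 0.000], err 0.000 [ 0.12  0.12  1.89 -0.41  1.48  0.75]
[0.0, -0.0, 110.0, -0.000, 0.000, 0.000], err 0.000 [ 0.12  0.08  1.87 -0.41  1.53  0.73]
[2.2, 21.2, 117.8, 0.049, -0.055, -0.105], err 0.000 [ 0.13  0.07  1.85 -0.34  1.54  0.82]
[4.3, 42.4, 125.6, 0.099, -0.110, -0.211], err 0.000 [ 0.13  0.05  1.84 -0.27  1.53  0.92]
[6.5, 63.7, 133.4, 0.148, -0.165, -0.316], err 0.000 [ 0.13  0.03  1.84 -0.2   1.52  1.01]
[8.7, 84.9, 141.2, 0.198, -0.220, -0.421], err 0.000 [ 0.14  0.    1.84 -0.13  1.49  1.11]
[10.9, 106.1, 149.1, 0.247, -0.275, -0.527], err 0.000 [ 0.15 -0.02  1.85 -0.07  1.46  1.22]
[13.0, 127.3, 156.9, 0.296, -0.330, -0.632], err 0.000 [ 0.16 -0.05  1.86 -0.02  1.42  1.32]
[19.8, 153.0, 148.3, 0.311, -0.417, -0.727], err 0.000 [ 0.2  -0.07  1.88 -0.02  1.34  1.47]
[26.5, 178.8, 139.8, 0.324, -0.503, -0.822], err 0.000 [ 0.25 -0.07  1.91 -0.03  1.26  1.63]
[33.2, 204.5, 131.3, 0.337, -0.591, -0.916], err 0.000 [ 0.3  -0.07  1.92 -0.06  1.17  1.8 ]
[40.0, 230.2, 122.7, 0.349, -0.678, -1.010], err 0.000 [ 0.36 -0.06  1.93 -0.11  1.09  1.99]
[46.7, 255.9, 114.2, 0.361, -0.766, -1.104], err 0.000 [ 0.42 -0.04  1.94 -0.18  1.02  2.19]
[53.4, 281.6, 105.7, 0.372, -0.855, -1.197], err 0.000 [ 0.48 -0.01  1.93 -0.27  0.97  2.4 ]
```

>>> step_arm([
  [[0,0,20,0,0,0],[0,0,50,0,0,0],[0,0,80,0,0,0],[0,0,110,0,0,0],[2.2,21,118,0.049,-0.055,-0.105],[4.3,42.4,125.6,0.099,-0.11,-0.211],[6.5,63.7,133.4,0.148,-0.165,-0.316],[8.7,85,141,0.198,-0.22,-0.421],[11,106,149,0.247,-0.275,-0.527],[13,127.3,157,0.296,-0.33,-0.632],[13,127.3,157,0.296,-0.33,-0.632]],
])

```text
time_s: 16.12
ee_pos: [0.5302, 0.1342, 0.2166]
orientation: [3.052, 0.003, -1.157]
force: [0.3, 0.2, -1.4]
gripper_width: 0.648
```

```bash
cat > stand.py <<'E'
from plan import *
o=np.array([.5546,.2878,0]);yw=-13.3;c,sn=np.cos(np.radians(yw)),np.sin(np.radians(yw))
S=lambda a:o+np.array([c*a[0]-sn*a[1],sn*a[0]+c*a[1],a[2]])
toS=lambda P:(P-o)@np.array([[c,-sn,0],[sn,c,0],[0,0,1]])
seat=S([.0435,0,.0387])
g=np.load("g2.npz");rel=g["rel"];rr=R.from_matrix(g["rr"])
def tgt(f,el,ps): m=mrot(el,ps); return np.array(f)+m.apply(rel), m*rr
s=read_state();p0=s["ee_pos"];r0=R.from_euler("xyz",s["orientation"]);m=r0*rr.inv();foot=p0-m.apply(rel)
print("TCP",p0,"foot in stand mm",toS(foot)*1e3,"seat-foot",(toS(seat)-toS(foot))*1e3,"x",m.apply([1,0,0]),"zang",np.degrees(np.arccos(m.apply([0,0,1])[2])),"F",s["force"],s["gripper_width"],s["time_s"])
E
python3 - <<'E'
from stand import *
rows(p0,r0,[tgt(seat+[.02,-.005,.10],140,yw)],s["qpos"],[7])
save("wrist","w7")
# stand: fit from wrist cloud
d=np.load("w7.npz");L=toS(d["P"])*1e3;ok=(d["z"]>0)
hsv=cv2.cvtColor(d["img"],cv2.COLOR_BGR2HSV);re=((hsv[...,0]<8)|(hsv[...,0]>172))&(hsv[...,1]>120)
k=L[ok&re&(abs(L[...,0]-46)<25)&(abs(L[...,1])<45)];print("red",len(k),np.percentile(k,[2,50,98],axis=0) if len(k) else"")
k=L[ok&(abs(L[...,0])<70)&(abs(L[...,1])<60)&(L[...,2]<95)&(L[...,2]>4)];print("pts",len(k))
E
```

```text
TCP [0.5302 0.1342 0.2166] foot in stand mm [  37.1638 -135.8998  173.5874] seat-foot [   6.3362  135.8998 -134.8874] x [-0.3877 -0.1686  0.9062] zang 64.99187145253879 F [ 0.2651  0.1611 -1.4013] 0.6476644832262322 16.125
[5.8, 21.3, -7.5, 0.006, -0.063, -0.091], err 0.000 [ 0.19 -0.07  1.88 -0.02  1.35  1.45]
[11.7, 42.7, -15.0, 0.012, -0.126, -0.181], err 0.000 [ 0.23 -0.07  1.9  -0.03  1.28  1.58]
[17.5, 64.0, -22.5, 0.017, -0.189, -0.272], err 0.000 [ 0.28 -0.08  1.92 -0.05  1.21  1.72]
[23.3, 85.4, -30.0, 0.023, -0.252, -0.362], err 0.000 [ 0.32 -0.07  1.93 -0.08  1.14  1.87]
[29.2, 106.7, -37.4, 0.029, -0.316, -0.453], err 0.000 [ 0.37 -0.06  1.94 -0.13  1.07  2.03]
[35.0, 128.1, -44.9, 0.035, -0.379, -0.543], err 0.000 [ 0.42 -0.04  1.94 -0.19  1.01  2.21]
[40.8, 149.4, -52.4, 0.041, -0.442, -0.634], err 0.000 [ 0.47 -0.02  1.94 -0.27  0.97  2.4 ]
red 320 [[ 48.0503 -33.2548   8.5913]
 [ 49.6105  -2.8109  34.6599]
 [ 51.3116  27.7818  36.9862]]
pts 10427
```

View pics/w7.png

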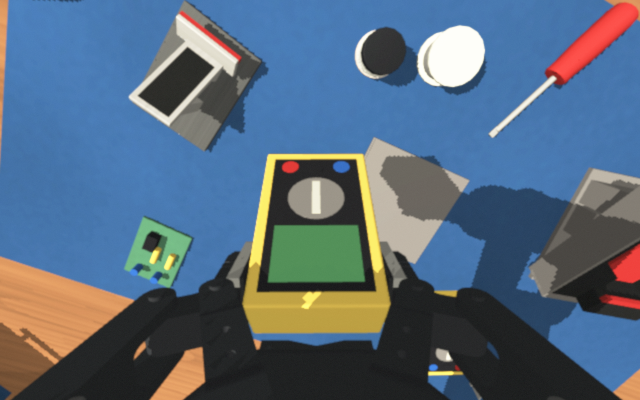

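The wrist view shows the meter held screen-up, the stand at (190,75) clear with its red ledge edge from (180,15) to (238,58), and the pad empty. I'll refine the stand fit from this closer cloud and check how the meter sits in the grip.

Run:
```python
from stand import *
np.set_printoptions(precision=1,suppress=True)
d=np.load("w7.npz");L=toS(d["P"])*1e3;ok=(d["z"]>0)
hsv=cv2.cvtColor(d["img"],cv2.COLOR_BGR2HSV);re=((hsv[...,0]<8)|(hsv[...,0]>172))&(hsv[...,1]>120)
k=L[ok&re&(abs(L[...,0]-46)<25)&(abs(L[...,1])<45)&(L[...,2]>30)]
kk=np.polyfit(k[:,1],k[:,0],1);print("red line yaw off deg",-np.degrees(np.arctan(kk[0])),"y",k[:,1].min(),k[:,1].max(),"x@mid",np.polyval(kk,k[:,1].mean()))
K=L[ok&(abs(L[...,0])<75)&(abs(L[...,1])<60)&(L[...,2]>4)&(L[...,2]<90)]
b=K[K[:,2]>8];print("base rect",cv2.minAreaRect(b[:,:2].astype(np.float32)))
print("base z",np.median(K[(K[:,2]<16)&(K[:,2]>7),2]))
w=K[(K[:,0]>-26)&(K[:,0]<28)&(K[:,2]>25)]; w=w[abs(w[:,2]-(57-.839*w[:,0]))<6]
A=np.c_[w[:,:2],np.ones(len(w))];co=np.linalg.lstsq(A,w[:,2],rcond=None)[0];print("plane",co,"tilt",np.degrees(np.arctan(np.hypot(*co[:2]))),"dir off",np.degrees(np.arctan2(co[1],co[0])))
for a in range(-24,30,8):
    e=w[abs(w[:,0]-a)<3];print(a,e[:,1].min(),e[:,1].max(),end="; ")
for a in(30,34,38,42,46,50):
    e=K[(abs(K[:,0]-a)<1)&(abs(K[:,1])<15)&(K[:,2]>20)];print(a,np.median(e[:,2]) if len(e) else None,end=" ")
# meter screen plane
P=d["P"];v,u=np.mgrid[:400,:640];q=P[(u>275)&(u<355)&(v>228)&(v<278)];n=np.linalg.svd(q-q.mean(0),full_matrices=False)[2][2];n*=np.sign(n[2])
print("\nscreen normal ang between est",np.degrees(np.arccos(n@m.apply([0,0,1]))),"zang",np.degrees(np.arccos(n[2])),"offset mm",(q.mean(0)-foot)@m.apply([0,0,1])*1e3)
```

```text
TCP [0.5301 0.1338 0.2158] foot in stand mm [  37.1114 -136.3264  172.7476] seat-foot [   6.3886  136.3264 -134.0476] x [-0.3864 -0.168   0.9069] zang 65.08379917701876 F [-0.4728  0.9655 -3.0132] 0.652727173862356 16.175
red line yaw off deg -0.4035021481886514 y -34.10331760917119 28.82141722620149 x@mid 49.72360215773067
base rect ((-0.94537353515625, -1.6694068908691406), (90.10221862792969, 120.00828552246094), 89.7582015991211)
base z 9.494549566428923
plane [-0.8  0.  53.6] tilt 40.005306909085526 dir off 179.57119322456452
-24 -21.521451855847836 18.319917079249716; -16 -21.893863160769413 17.99533903032276; -8 -21.577819094923836 17.9992707450971; 0 -21.80494836741896 18.035858488639203; 8 -21.849842560932025 18.28849452786892; 16 -21.73359202425487 17.305988206207722; 24 -21.924402041351524 18.124299097743346; 30 27.89142449337037 34 26.487729382693395 38 31.468663224922615 42 36.18326249704678 46 38.160815234194175 50 34.549309599833435 
screen normal ang between est 143.47814894705 zang 78.39479445924762 offset mm 15.597392887292232
```

```bash
sed -i 's/^seat=.*/seat=S([.04215,-.0019,.0365]); yw2=-13.6/' stand.py
python3 - <<'E'
from stand import *
d=np.load("w7.npz")
P=d["P"];v,u=np.mgrid[:400,:640];q=P[(u>280)&(u<355)&(v>228)&(v<278)&(d["z"]>0)]
print(len(q),q.mean(0),q.std(0)); c0=q.mean(0);n=np.linalg.svd(q-c0,full_matrices=False)[2][2];n*=np.sign(n[2]);print(n,m.apply([0,0,1]))
mm=mrot(140,yw2);nz=mm.apply([0,0,1]);ux=mm.apply([1,0,0])
print("normal",nz,"upslope",ux)
rows(p0,r0,[tgt(seat+.03*nz+.025*ux+[0,0,.05],140,yw2),tgt(seat+.012*nz+.010*ux,140,yw2)],s["qpos"],[7,4])
E
```

```text
TCP [0.5301 0.1338 0.2158] foot in stand mm [  37.1114 -136.3264  172.7476] seat-foot [   5.0386  134.4264 -136.2476] x [-0.3864 -0.168   0.9069] zang 65.08379917701876 F [-0.4728  0.9655 -3.0132] 0.652727173862356 16.175
3610 [0.5452 0.1398 0.2425] [0.0046 0.0083 0.0064]
[0.8297 0.3665 0.4211] [0.8307 0.3638 0.4213]
normal [ 0.6248 -0.1511  0.766 ] upslope [-0.7446  0.1801  0.6428]
[2.8, 21.9, -9.3, 0.006, -0.063, -0.091], err 0.000 [ 0.2  -0.07  1.89 -0.02  1.35  1.45]
[5.5, 43.8, -18.5, 0.011, -0.127, -0.183], err 0.000 [ 0.24 -0.08  1.92 -0.03  1.28  1.59]
[8.3, 65.8, -27.8, 0.017, -0.190, -0.274], err 0.000 [ 0.28 -0.09  1.94 -0.05  1.2   1.73]
[11.1, 87.7, -37.0, 0.023, -0.254, -0.365], err 0.000 [ 0.33 -0.09  1.96 -0.08  1.13  1.89]
[13.8, 109.6, -46.3, 0.029, -0.317, -0.456], err 0.000 [ 0.38 -0.08  1.98 -0.13  1.06  2.06]
[16.6, 131.5, -55.5, 0.034, -0.380, -0.548], err 0.000 [ 0.44 -0.07  1.99 -0.2   1.    2.24]
[19.4, 153.5, -64.8, 0.040, -0.444, -0.639], err 0.000 [ 0.5  -0.04  1.99 -0.28  0.95  2.44]
[19.3, 153.5, -83.1, 0.040, -0.444, -0.639], err 0.000 [ 0.5  -0.02  2.   -0.29  0.92  2.45]
[19.3, 153.5, -101.5, 0.040, -0.444, -0.639], err 0.000 [ 0.5  -0.    2.01 -0.29  0.89  2.46]
[19.3, 153.5, -119.9, 0.040, -0.444, -0.639], err 0.000 [ 0.5   0.02  2.03 -0.3   0.86  2.47]
[19.3, 153.5, -138.2, 0.040, -0.444, -0.639], err 0.000 [ 0.5   0.04  2.04 -0.31  0.82  2.49]
```

The screen normal in the grip agrees with the model to about 0.1°. I'll move above the stand.

>>> step_arm([
  [[3,22,-9,0.006,-0.063,-0.091],[5.5,44,-18,0.011,-0.127,-0.183],[8,66,-27,0.017,-0.19,-0.274],[11,87.7,-36,0.023,-0.254,-0.365],[14,109.6,-46,0.029,-0.317,-0.456],[16.6,131.5,-55.5,0.034,-0.38,-0.548],[19.4,153.5,-65,0.04,-0.444,-0.639],[19.4,153.5,-65,0.04,-0.444,-0.639],[19.4,153.5,-85,0.04,-0.444,-0.639],[19.4,153.5,-110,0.04,-0.444,-0.639],[19.4,153.5,-130,0.04,-0.444,-0.639],[19.4,153.5,-130,0.04,-0.444,-0.639]],
])

```text
time_s: 17.68
ee_pos: [0.548, 0.2857, 0.0826]
orientation: [-2.799, -0.001, -1.806]
force: [-0.0, -0.6, -2.6]
gripper_width: 0.648
```

```bash
cat > chk.py <<'E'
from stand import *
mm=mrot(140,yw2);nz=mm.apply([0,0,1]);ux=mm.apply([1,0,0]);yy=mm.apply([0,1,0])
e=foot-seat; print("foot-seat: along slope(up) %.1f lateral %.1f normal %.1f mm"%tuple(1e3*np.array([e@ux,e@yy,e@nz])),"rot err",(mm*m.inv()).as_rotvec().round(4), "F along up %.1f lat %.1f normal %.1f"%(s["force"]@ux,s["force"]@yy,s["force"]@nz))
E
python3 chk.py
```

```text
TCP [0.548  0.2857 0.0826] foot in stand mm [41.1537 -3.9801 56.91  ] seat-foot [  0.9963   2.0801 -20.41  ] x [-0.7414  0.1826  0.6458] zang 40.224257262914335 F [-0.0432 -0.6173 -2.5605] 0.6482416372120959 17.675
foot-seat: along slope(up) 13.9 lateral 2.1 normal 15.0 mm rot err [ 0.0029 -0.0047  0.0008] F along up -1.7 lat 0.6 normal -1.9
```

>>> step_arm([
  [[0,1.5,-5,0.003,-0.005,0.001],[-0.5,2,-10,0.003,-0.005,0.001],[-0.9,2.4,-15.8,0.003,-0.005,0.001],[-0.9,2.4,-15.8,0.003,-0.005,0.001],[-0.9,2.4,-15.8,0.003,-0.005,0.001]],
])

```text
time_s: 18.3
ee_pos: [0.5473, 0.2882, 0.0671]
orientation: [-2.795, 0.003, -1.804]
force: [-0.6, 0.1, -2.1]
gripper_width: 0.647
```

```bash
python3 chk.py
```

```text
TCP [0.5473 0.2882 0.0671] foot in stand mm [39.9872 -1.5051 41.6293] seat-foot [ 2.1628 -0.3949 -5.1293] x [-0.7451  0.1797  0.6423] zang 39.96153072203967 F [-0.5529  0.1026 -2.1049] 0.647397888067127 18.3
foot-seat: along slope(up) 5.0 lateral -0.4 normal 2.5 mm rot err [-0.0003  0.0008 -0.0003] F along up -0.9 lat 0.0 normal -2.0
```

>>> step_arm([
  [[-0.6,0.15,-0.8,0,0,0],[-1.2,0.3,-1.5,0,0,0],[-1.9,0.45,-2.3,0,0,0],[-1.9,0.45,-2.3,0,0,0]],
])

```text
time_s: 18.8
ee_pos: [0.5455, 0.2887, 0.0649]
orientation: [-2.794, 0.003, -1.804]
force: [-0.5, -0.0, -1.0]
gripper_width: 0.651
```

```bash
python3 chk.py
```

```text
TCP [0.5455 0.2887 0.0649] foot in stand mm [38.0782 -1.4391 39.4143] seat-foot [ 4.0718 -0.4609 -2.9143] x [-0.7453  0.1796  0.6421] zang 39.951074195894456 F [-0.4613 -0.03   -1.0163] 0.6511361069567978 18.8
foot-seat: along slope(up) 5.0 lateral -0.4 normal -0.4 mm rot err [-0.0003  0.001  -0.0004] F along up -0.3 lat 0.1 normal -1.1
```

Close to touching. I'll go another 1.5 mm along the normal.

>>> step_arm([
  [[-0.5,0.1,-0.6,0,0,0],[-0.9,0.2,-1.1,0,0,0],[-0.9,0.2,-1.1,0,0,0]],
])

```text
time_s: 19.18
ee_pos: [0.5455, 0.2888, 0.0648]
orientation: [-2.792, 0.004, -1.804]
force: [3.4, -2.2, 2.5]
gripper_width: 0.653
```

```bash
python3 chk.py
```

```text
TCP [0.5455 0.2888 0.0648] foot in stand mm [38.1789 -1.2665 39.4737] seat-foot [ 3.9711 -0.6335 -2.9737] x [-0.7466  0.1795  0.6406] zang 39.83786232033202 F [ 3.4161 -2.2302  2.486 ] 0.6529016127744285 19.175
foot-seat: along slope(up) 5.0 lateral -0.6 normal -0.3 mm rot err [-0.0004  0.003  -0.0004] F along up -1.3 lat 1.4 normal 4.4
```

The back is on the slope. I'll slide it down to the ledge in small steps.

>>> step_arm([
  [[1.1,-0.3,-0.2,0,0,0],[1.9,-0.5,-0.8,0,0,0],[2.6,-0.6,-1.5,0,0,0],[3.4,-0.8,-2.1,0,0,0],[3.4,-0.8,-2.1,0,0,0]],
])

```text
time_s: 19.8
ee_pos: [0.5486, 0.288, 0.0622]
orientation: [-2.793, 0.004, -1.804]
force: [-0.3, -0.7, -1.7]
gripper_width: 0.652
```

>>> step_arm([
  [[0.4,-0.1,-0.3,0,0,0],[0.8,-0.2,-0.7,0,0,0],[0.8,-0.2,-0.7,0,0,0]],
])

```text
time_s: 20.18
ee_pos: [0.5493, 0.2878, 0.0616]
orientation: [-2.793, 0.004, -1.804]
force: [-0.6, 0.5, -0.3]
gripper_width: 0.648
```

```bash
python3 chk.py
```

```text
TCP [0.5493 0.2878 0.0616] foot in stand mm [42.0412 -1.3995 36.171 ] seat-foot [ 0.1088 -0.5005  0.329 ] x [-0.7459  0.1798  0.6414] zang 39.89553570414911 F [-0.6284  0.4676 -0.33  ] 0.6484403463046724 20.175
foot-seat: along slope(up) -0.1 lateral -0.5 normal -0.3 mm rot err [-0.0002  0.0019 -0.0003] F along up 0.3 lat -0.3 normal -0.7
```

>>> step_arm([
  [[0.4,-0.1,-0.3,0,0,0],[0.8,-0.2,-0.7,0,0,0],[1.1,-0.3,-1,0,0,0],[1.1,-0.3,-1,0,0,0]],
])

```text
time_s: 20.68
ee_pos: [0.5495, 0.2879, 0.0616]
orientation: [-2.795, 0.003, -1.806]
force: [-11.4, 0.2, 10.1]
gripper_width: 0.648
```

```bash
python3 chk.py
```

```text
TCP [0.5495 0.2879 0.0616] foot in stand mm [42.1666 -1.3741 36.1006] seat-foot [-0.0166 -0.5259  0.3994] x [-0.7445  0.1807  0.6427] zang 39.99677421467464 F [-11.4332   0.2023  10.1217] 0.6479805663913552 20.675
foot-seat: along slope(up) -0.3 lateral -0.5 normal -0.3 mm rot err [-0.0001  0.0001  0.0009] F along up 15.1 lat 2.5 normal 0.6
```

It is on the ledge, pressing with 15 N. I'll ease that and release.

>>> step_arm([
  [[-0.5,0.1,0.2,0,0,0],[-0.9,0.2,0.2,0,0,0],[-0.9,0.2,0.2,0,0,0]],
])

```text
time_s: 21.05
ee_pos: [0.5489, 0.2881, 0.0619]
orientation: [-2.795, 0.003, -1.806]
force: [-0.2, -0.1, -0.3]
gripper_width: 0.653
```

>>> step_arm([
  [[0,0,0,0,0,0],[0,0,0,0,0,0],[0,0,0,0,0,0],[0,0,0,0,0,0],[0,0,0,0,0,0]],
], grip=1)

```text
time_s: 21.68
ee_pos: [0.5489, 0.2882, 0.0619]
orientation: [-2.795, 0.004, -1.806]
force: [-0.3, -0.9, 0.3]
gripper_width: 0.997
```

Run:
```python
from stand import *
print("zt",r0.apply([0,0,1]))
```

```text
TCP [0.5489 0.2882 0.0619] foot in stand mm [41.577  -1.2216 36.4373] seat-foot [ 0.573  -0.6784  0.0627] x [-0.7449  0.1805  0.6423] zang 39.963567186070314 F [-0.3312 -0.8618  0.2609] 0.9970877821390552 21.675
zt [ 0.3315 -0.0759 -0.9404]
```

>>> step_arm([
  [[-5,1,14,0,0,0],[-10,2.3,28,0,0,0],[-20,4.6,56,0,0,0],[-35,8,100,0,0,0],[-50,11,142,0,0,0],[-62,14,175,0,0,0],[-62,14,175,0,0,0],[-62,14,175,0,0,0]],
])

```text
time_s: 22.68
ee_pos: [0.4865, 0.302, 0.2366]
orientation: [-2.795, 0.003, -1.805]
force: [0.5, -0.4, -0.4]
gripper_width: 0.996
```

Run:
```python
from stand import *
save("wrist","w8");d=np.load("w8.npz");P=d["P"];L=toS(P)*1e3;hsv=cv2.cvtColor(d["img"],cv2.COLOR_BGR2HSV);ok=d["z"]>0
B=ok&(abs(L[...,0])<75)&(abs(L[...,1])<45)
mm=mrot(140,yw2);e=(P-seat)@mm.as_matrix()*1e3
k=B&(abs(e[...,2]-14)<5)&(abs(e[...,1])<34)&(e[...,0]>-5)&(e[...,0]<110); q=P[k]
for _ in range(5):
    c0=q.mean(0);n=np.linalg.svd(q-c0,full_matrices=False)[2][2];q=q[abs((q-c0)@n)<.002]
n*=np.sign(n[2]);print("screen angle",np.degrees(np.arccos(n[2])),"expected n",mm.apply([0,0,1]),n,"height off",((c0-seat)@mm.apply([0,0,1]))*1e3)
yel=k&(hsv[...,0]>20)&(hsv[...,0]<35)&(hsv[...,1]>100);f=e[yel];print("in-plane rect",cv2.minAreaRect(f[:,:2].astype(np.float32)),np.percentile(f,[1,99],axis=0))
cv2.imwrite("pics/w8s.png",d["img"])
```

```text
TCP [0.4865 0.302  0.2366] foot in stand mm [-22.3255  -2.1172 211.1555] seat-foot [  64.4755    0.2172 -174.6555] x [-0.7448  0.1804  0.6425] zang 39.9758832670146 F [ 0.4913 -0.4373 -0.4124] 0.9957163060903071 22.675
screen angle 39.79751029593748 expected n [ 0.6248 -0.1511  0.766 ] [ 0.6222 -0.1502  0.7683] height off 14.407732075810129
in-plane rect ((47.20652770996094, -0.5000686645507812), (92.43097686767578, 55.66203689575195), 0.28209105134010315) [[  2.0984 -27.9423   9.3044]
 [ 92.8265  27.054   15.1291]]
```

View pics/w8.png

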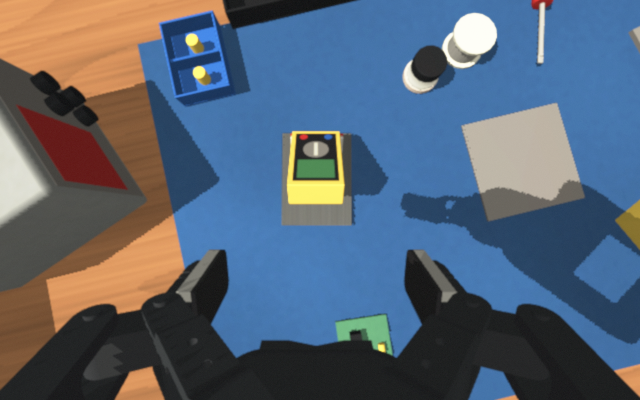

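The final view shows the meter on the stand at (316,165), screen up and centred. The bystanders in view (spool, flux, driver, board) haven't been disturbed. I'll hand it in.

```bash
python3 -c "
from station import *
print(sign_off(), read_state()['time_s'])"
```

```text
the job is handed in; nothing more can be done
the job is handed in; nothing more can be done
```

The meter is on the stand, leaning screen out and up, and the job is handed in. It took about 23 s of the 72 s allowed; `sign_off()` reports no verdict.

- **What I did:** I gripped the meter in the finger scoops and raised its top end 24° with its bottom still under the lip. I then drew it out along its length and stood it upright on the pad. From there I took it again near the top, turned it screen-up, set its back on the slope and slid it onto the ledge. I eased the 15 N of pressure on the ledge before opening the fingers.
- **Last checks on the stand:**
  - The screen faces 39.8° from straight up.
  - The meter is about 0.3° off the stand's width direction.
  - It is about 0.5 mm off centre, and its bottom end is about 1 mm from the measured seat.
  - The gripper is open and clear.
- **Bystanders:** the spool, flux, driver and board looked undisturbed in the last picture. The heat sink was out of that view, and I did not measure any of them.
- **Checks that disagreed:**
  - The top camera read the stand about 2 mm higher than the wrist camera. I used the wrist reading, and contact with the slope and ledge came within 0.3 mm of where it predicted.
  - A rough side-camera fit suggested the meter was tilted about 9° before it was set on the pad. The wrist camera then showed it standing level.
  - One early fit of the screen angle came out wrong because points with no depth reading were included. Done again without them, it matched the expected angle to about 0.1°.

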